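# Refit the turning knob of the tea mill and hold it down

### The arm

A 6-joint arm with a two-finger parallel gripper is mounted at the origin on the work surface. World frame = base frame: x ahead of the robot, y to its left, z up, the work surface at z = 0. Lengths are in m, angles in rad, forces in N, time in s.
With the tool pointing down it reaches from about 0.275 to 0.875 m from the base axis. Payload 12.5 kg.
Tool frame: the origin (TCP) lies on the centre line of the jaws, within the pads' length; the fingertips stand r.finger_overhang ahead of it and the grasp point (between the pads) lies 3 mm ahead of it (r.finger_overhang is the distance from the TCP to the fingertips, in m); z points along the fingers, y is the direction in which the jaws open and shut (so a half turn about z gives the same grasp; the last joint's range is limited). The gripper opens to 85 mm and grips with 20 to 120 N. Pads are 22 mm wide; open, the fingers measure 114 mm over their backs; the gripper's body (76 mm by 85 mm) begins 54 mm behind the grasp point. The pads swing forward as they close: fully open they stand 13 mm farther back than shut.
Start: joints at [1.254, 0.351, 1.652, -0, 1.139, -0.085], TCP at [0.126, 0.535, 0.253] pointing down, gripper open.
Joint ranges: [-2.75, 2.75], [-0.79, 2.1], [0.01, 2.65], [-1.57, 4.71], [0.07, 3.14], [-2.87, 2.87]. Speed limits (rad/s): [2.22, 2.22, 2.79, 3.14, 3.14, 3.14].

### API

Orientations are given as a unit quaternion [x, y, z, w].
In Python, from cell import r, optics gives the robot as it stands. The module is installed in compiled form; this text tells all that it offers. Calls block until the motion is done:
- r.move_to(position, orientation): joint-space move of the TCP to a pose.
- r.move_linear(position, rot=None, vel=0.15): straight line of the TCP; rot=None keeps the orientation; vel is the mean speed in m/s.
- r.set_joints(angles): joint-space move.
- r.set_gripper(opening, squeeze=None): opening from 0.0 (shut) to 1.0 (fully open); squeeze is the grip in N (None keeps the last); returns when the fingers have stopped.
- r.sleep(seconds).
- r.inverse_kinematics(position, orientation): joint angles nearest the present ones, or None.
- optics.get_image(name): name is "scene" or "top"; returns a dict with "pixels" (480x640x3 uint8, red, green, blue), "depth" (480x640 float32, m along the optical axis (not along the pixel's ray), 0 where there is no reading), "fx", "fy", "cx", "cy" (pixels), "camera_from_world" (4x4, takes a point from world to camera coordinates). Camera axes: x right, y down, z forward; pixel columns grow to the right and rows downward; lengths in m; the calibration is good to about 2 mm. A picture is of the moment at which its call begins.
A pose or a line that the arm cannot do raises r.PlanningError and nothing moves.
- r.hand_in(): hands the job in, once; it reports no verdict.
Readings, each from a call of its own:
- r.current_t(): time.
- r.current_q(): joint angles.
- r.current_qvel(): joint speeds.
- r.current_effort(): joint torques, N m.
- r.current_tool_pos(): TCP position.
- r.current_ee_rot(): TCP orientation.
- r.current_contact_force(): force on the tool from outside, world axes, zero at the start.
- r.current_torque(): the same for the moment, N m.
- r.current_opening(): opening from 0.0 (shut) to 1.0 (fully open).
Only numpy, scipy, OpenCV 4.12 (cv2) and the standard library are available. Lean on these libraries where they do the work, as an engineer would, in place of code of your own. Each camera call takes 0.05 s, during which the arm holds its last target.

### The job

Take the turning knob with the bar-shaped grip out of the bamboo stand, hold it over the tea mill and turn it until the cross-shaped splines of its stem mesh with the cross-shaped socket on top of the mill. Slide it down and press it fully home against the spring, its flange flush on the steel drive block, and finish while still holding it pressed home: do not let go. Leave the round-headed tamper and the other tea things where they are.

Things in the scene. Friction and masses are not known exactly. Their poses are not given: they have to be found in the camera images.
- knob_grip (a point): Turning knob (140 g): wooden bar grip 56 long (x) x 16 thick (y) x 34 high (z) above a round steel flange 50 across, 8 thick, stem below. This point: centre of the bar, 33 mm above the flange's underside; the bar's foot is 8 mm above the flange's top, on a neck. Starts upright in one of the stand's holes, flange on the stand's top, turned at random.
- knob_tip (a point): Lower end of the knob's steel stem, on its axis, 63 mm below the centre of the bar, 30 mm below the flange's underside. Seen from below the stem is a cross: two ribs 26 mm across and 8 mm thick, one along the bar (x), one across it (y), lower edges fully rounded.
- socket (a point): Centre of the cross-shaped socket, in the top face of the square steel drive block (44 mm wide) on the mill, 92 mm above the table. Two crossed slots, 29 mm long, 11 mm wide, one along this point's x, one along y: the knob fits at four angles, 90 degrees apart. z up. The block turns stiffly about the vertical (0.12 N m) and starts at a random angle.
- plunger (a joint): Sprung black floor of the socket, 22 mm below the block's top face at 0; value is metres pushed down. The stem meets it 8 mm before home. Fully home (flange flush on the block) it reads 0.008 and pushes up with 9 N (5 N at 0); it lifts the knob again if let go.
- mill: Tea mill, fixed to the table: round dark wood body, 116 mm across at the foot and 92 mm at mid-height, with a rim 86 across whose top is 89 mm above the table, standing around the drive block. Origin at the centre of its underside; z up.
- stand: Bamboo stand of three stacked tiers, fixed, 110 (x) x 250 (y) x 58 mm high, top tier 78 x 218. Two round holes 32 mm across and 34 deep in the top, 65 mm either way along y from the middle; one holds the knob, the other the tamper. Origin at the centre of its underside.
- tamper_mid (a point): Tamper, to be left alone: like the knob but with a round mushroom-shaped wooden head 34 mm across, on a flange 44 mm across, in the other hole of the stand. This point lies on its axis, 30 mm above the underside of the flange. Height 51 mm above the stand.
- brown_cup: Glazed brown cup, 68 mm across, 60 high, behind the mill; origin at the centre of its underside. To be left alone.
- canister: White ceramic tea jar with a wooden lid, 64 mm across, 85 high; origin at the centre of its underside. To be left alone.
- white_cup: Small white cup, 60 mm across, 45 high; origin at the centre of its underside. To be left alone.
- saucer: White saucer, 90 mm across, 16 high; origin at the centre of its underside. To be left alone.
- tongs: Bamboo tongs 160 mm long, lying flat, 6 high; origin under the middle. To be left alone.
- tea_pick: Tea pick with a dark wooden handle, 145 mm long, 14 thick, lying; origin under the middle. To be left alone.
There are look-alikes about, which are no part of the job. What is shaped like the part that bears knob_grip but blue is not meant.

How it is judged:
By the outcome, as a careful person would: the job done as asked, in the order asked, and still so for the second after the job is handed in, while the arm keeps its last pose, push and grip.
It also fails if it takes over 45 s, if anything falls off the work surface, if the arm or the gripper's body presses on something with over 40 N, if the wrist force passes 120 N, or if a joint passes its speed limit or range.

## Working session

There is one attempt and no reset: what is moved stays moved. The work goes in short steps, each a Python script; the robot and the scene stay as the last script left them, time stands still between calls to the robot, and variables do not carry over. Pictures are saved under pics/ and viewed, and the job is handed in when it is done.

```bash
mkdir -p pics; cat > h.py <<'E'
import numpy as np, cv2
from cell import r, optics
def grab(n,f):
    d=optics.get_image(n); np.savez('pics/'+f+'.npz',**{k:np.array(v) for k,v in d.items()})
    cv2.imwrite('pics/'+f+'.png',d['pixels'][:,:,::-1]); return d
def load(f): return dict(np.load('pics/'+f+'.npz'))
def world(d,u,v,z=None,depth=None):
    T=np.linalg.inv(d['camera_from_world']); ray=np.array([(u-d['cx'])/d['fx'],(v-d['cy'])/d['fy'],1.])
    if z is not None:
        o=T[:3,3]; w=T[:3,:3]@ray; return o+w*(z-o[2])/w[2]
    if depth is None: depth=d['depth'][int(round(v)),int(round(u))]
    return T[:3,:3]@(ray*depth)+T[:3,3]
def crop(d,u0,v0,u1,v1,s,f):
    cv2.imwrite('pics/'+f+'.png',cv2.resize(d['pixels'][v0:v1,u0:u1,::-1],None,fx=s,fy=s,interpolation=cv2.INTER_CUBIC))
E
python3 - <<'E'
from h import *
a=grab('scene','s0');b=grab('top','t0')
print(r.current_t(),r.finger_overhang,r.current_ee_rot(),r.current_tool_pos())
for d in(a,b): print(np.linalg.inv(d['camera_from_world']).round(3),d['fx'])
E
```

```text
0.1 0.022 [ 1.15645932e-01  9.93290361e-01 -5.15639159e-04 -1.05349459e-04] [0.12625435 0.53502964 0.25280346]
[[ 0.69   0.618 -0.377  1.075]
 [ 0.724 -0.592  0.355 -0.485]
 [-0.003 -0.517 -0.856  1.235]
 [ 0.     0.     0.     1.   ]] 480.39373730264737
[[ 2.300e-02 -9.840e-01  1.750e-01  4.000e-01]
 [-1.000e+00 -2.300e-02 -1.000e-03  2.000e-03]
 [ 5.000e-03 -1.750e-01 -9.850e-01  1.057e+00]
 [ 0.000e+00  0.000e+00  0.000e+00  1.000e+00]] 434.20967618350085
```

View pics/s0.png

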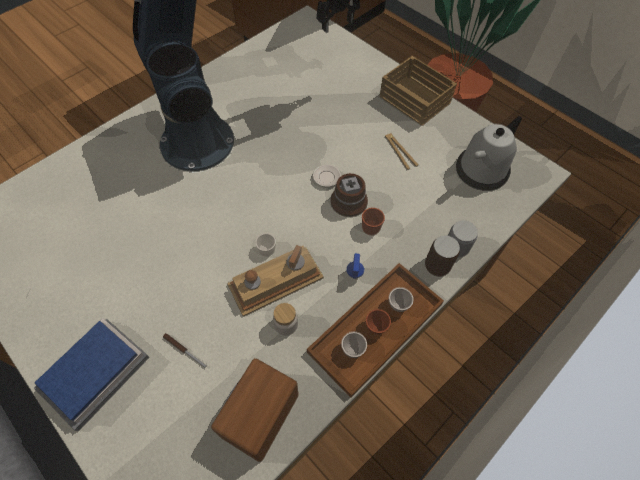

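View pics/t0.png

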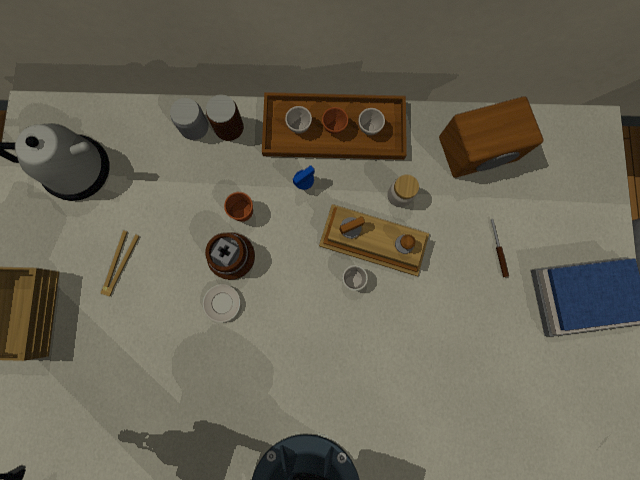

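The scene picture shows the stand with the bar-grip knob at (297,257) and the round-headed tamper at (252,278). In the top picture they are at (352,226) and (407,242). The mill with its cross socket is at top (225,251). The other bar-shaped candidate is the blue one at top (304,178) / scene (356,266), standing alone on the table, so it is excluded. I'll enlarge these areas.

```bash
python3 - <<'E'
from h import *
t=load('t0');s=load('s0')
crop(t,190,160,440,300,3,'c_t');
a=t['pixels'][205:265,315:385,::-1];b=t['pixels'][222:282,195:265,::-1]
cv2.imwrite('pics/c_kt.png',np.vstack([cv2.resize(x,None,fx=10 if 0 else 5,fy=5,interpolation=cv2.INTER_CUBIC) for x in(a,b)]) )
a=s['pixels'][235:295,265:335,::-1];b=s['pixels'][165:225,315:385,::-1]
cv2.imwrite('pics/c_ks.png',np.vstack([cv2.resize(x,None,fx=5,fy=5,interpolation=cv2.INTER_CUBIC) for x in(a,b)]) )
E
```

```text
(no output)
```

View pics/c_kt.png

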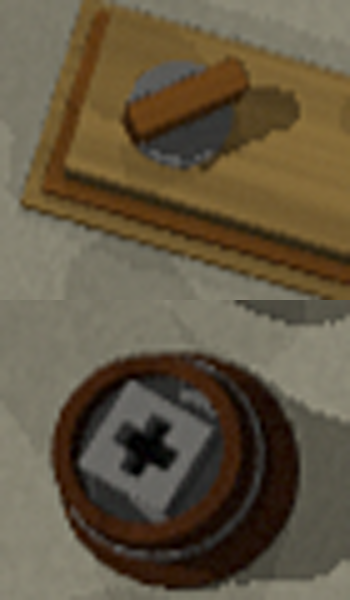

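View pics/c_ks.png

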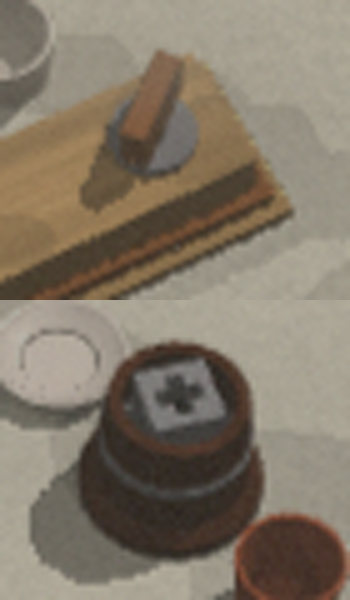

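The top crop shows the wooden bar with a steel flange under it, bar ends at roughly (341,230) and (363,220). This is the right knob. The mill block corners are visible at about crop/5 offset. I'll measure both with depth and rectangle fits in the two cameras.

```bash
cat > m.py <<'E'
from h import *
def cloud(d):
    v,u=np.mgrid[:480,:640]; z=d['depth']; T=np.linalg.inv(d['camera_from_world'])
    P=np.stack([(u-d['cx'])/d['fx']*z,(v-d['cy'])/d['fy']*z,z],-1)@T[:3,:3].T+T[:3,3]
    P[z==0]=9; return P
def rect(P,m):
    q=(P[m][:,:2]*1000).astype(np.float32); (c,wh,a)=cv2.minAreaRect(q); return c,wh,a,P[m][:,2].mean(),m.sum()
E
python3 - <<'E'
from m import *
for n,f,(ku,kv),(mu,mv) in(('top','t0',(352,226),(225,251)),('scene','s0',(297,257),(350,184))):
    d=load(f);P=cloud(d);hsv=cv2.cvtColor(d['pixels'],cv2.COLOR_RGB2HSV).astype(int)
    v,u=np.mgrid[:480,:640]
    near=lambda a,b,rr:(abs(u-a)<rr)&(abs(v-b)<rr)
    k=near(ku,kv,25)
    print(n,'knob z hist',np.histogram(P[k][:,2],np.arange(.05,.13,.005)))
    print(rect(P,k&(P[...,2]>.102)&(P[...,2]<.116)))
    g=near(mu,mv,22)
    print('mill z',np.histogram(P[g][:,2],np.arange(.06,.11,.004)))
    b=g&(hsv[...,1]<60)&(hsv[...,2]>85)&(P[...,2]>.085)
    print(rect(P,b))
    lab=b.astype(np.uint8); n_,L,st,ce=cv2.connectedComponentsWithStats(lab); i=1+st[1:,4].argmax(); print('cc',rect(P,L==i))
    # stand top plane, table plane for bias
    print('table near',P[near(ku,kv,60)&(abs(P[...,2])<.02)][:,2].mean())
    print(hsv[mv,mu], d['depth'][mv,mu])
    cv2.imwrite(f'pics/b_{f}.png',cv2.resize((L==i).astype(np.uint8)[mv-30:mv+30,mu-35:mu+35]*255,None,fx=5,fy=5,interpolation=0))
E
```

```text
top knob z hist (array([ 46, 847, 267, 141,   5,   3,  10,   4,   9,  10,  21, 142,  20,
         0,   0]), array([0.05 , 0.055, 0.06 , 0.065, 0.07 , 0.075, 0.08 , 0.085, 0.09 ,
       0.095, 0.1  , 0.105, 0.11 , 0.115, 0.12 , 0.125]))
((594.4694213867188, -89.4547119140625), (16.389575958251953, 55.527015686035156), 25.491764068603516, np.float64(0.10771707459126537), np.int64(181))
mill z (array([ 82,  36, 101,  39,  49,  51, 108, 428, 211,   5,   0,   0]), array([0.06 , 0.064, 0.068, 0.072, 0.076, 0.08 , 0.084, 0.088, 0.092,
       0.096, 0.1  , 0.104, 0.108]))
((4766.73583984375, 4577.638671875), (12243.689453125, 57.61555099487305), 45.98190689086914, np.float64(0.1931694624114113), np.int64(266))
cc ((4746.05859375, 4597.57666015625), (12243.646484375, 50.30322265625), 46.21808624267578, np.float64(0.12689387315353187), np.int64(261))
table near 0.0016355294259228705
[ 38 113   9] 0.99459326
scene knob z hist (array([105, 505, 186,  78,   7,   5,  14,  12,  11,  13,  25,  72,  22,
         0,   0]), array([0.05 , 0.055, 0.06 , 0.065, 0.07 , 0.075, 0.08 , 0.085, 0.09 ,
       0.095, 0.1  , 0.105, 0.11 , 0.115, 0.12 , 0.125]))
((594.4317016601562, -89.2047119140625), (16.6384220123291, 57.03134536743164), 27.183759689331055, np.float64(0.10767613351989308), np.int64(113))
mill z (array([ 45,  42,  40,  45,  55,  82, 118, 184,  86,   5,   0,   0]), array([0.06 , 0.064, 0.068, 0.072, 0.076, 0.08 , 0.084, 0.088, 0.092,
       0.096, 0.1  , 0.104, 0.108]))
((4745.71435546875, 4598.1416015625), (12243.3076171875, 51.390625), 46.21719741821289, np.float64(0.4657347609525384), np.int64(143))
cc ((4745.71435546875, 4598.1416015625), (12243.3076171875, 51.390625), 46.21719741821289, np.float64(0.22014439436124456), np.int64(139))
table near 0.0011212108990965232
[23 34 60] 1.4579209
```

```bash
python3 - <<'E'
from m import *
out=[]
for n,f,(mu,mv),thr in(('top','t0',(225,251),85),('scene','s0',(350,184),85)):
    d=load(f);P=cloud(d);hsv=cv2.cvtColor(d['pixels'],cv2.COLOR_RGB2HSV).astype(int)
    v,u=np.mgrid[:480,:640]
    g=(abs(u-mu)<22)&(abs(v-mv)<22)
    b=(g&(hsv[...,1]<60)&(hsv[...,2]>thr)&(P[...,2]>.082)&(P[...,2]<.1)).astype(np.uint8)
    b=cv2.morphologyEx(b,cv2.MORPH_OPEN,np.ones((3,3),np.uint8))
    n_,L,st,ce=cv2.connectedComponentsWithStats(b); i=1+st[1:,4].argmax(); m=L==i
    print(n,'depth rect',rect(P,m))
    # sub-pixel: project pixels on z=.092
    px=np.argwhere(m); Q=np.array([world(d,x,y,z=.092) for y,x in px]);
    q=(Q[:,:2]*1000).astype(np.float32); print('plane rect',cv2.minAreaRect(q))
    # socket dark pixels inside block hull
    hull=cv2.convexHull(px[:,::-1].astype(np.int32)); M=np.zeros((480,640),np.uint8); cv2.fillConvexPoly(M,hull,1)
    gray=d['pixels'].mean(-1); dk=(M>0)&(gray<60)
    print('socket', np.array([world(d,x,y,z=.092) for y,x in np.argwhere(dk)]).mean(0), dk.sum(), 'hull c', np.array([world(d,x,y,z=.092) for y,x in np.argwhere(M>0)]).mean(0))
    o=d['pixels'][mv-25:mv+25,mu-25:mu+25,::-1].copy(); o[m[mv-25:mv+25,mu-25:mu+25]]=[0,255,0]; o[dk[mv-25:mv+25,mu-25:mu+25]]=[0,0,255]; out.append(cv2.resize(o,None,fx=7,fy=7,interpolation=0))
cv2.imwrite('pics/b2.png',np.hstack(out))
E
```

```text
top depth rect ((517.20068359375, 202.09573364257812), (43.86827087402344, 18.06228256225586), 61.83213424682617, np.float64(0.09267104122191733), np.int64(117))
plane rect ((517.555419921875, 202.7088165283203), (43.688232421875, 18.103620529174805), 61.86672592163086)
socket [0.52215176 0.20018619 0.092     ] 38 hull c [0.51775321 0.2026023  0.092     ]
scene depth rect ((521.5735473632812, 184.30191040039062), (17.532978057861328, 42.68962478637695), 60.39432907104492, np.float64(0.09232534387144166), np.int64(62))
plane rect ((521.1038208007812, 184.04331970214844), (17.629653930664062, 43.47492218017578), 60.892520904541016)
socket [0.52718028 0.19033737 0.092     ] 3 hull c [0.5209799  0.18455004 0.092     ]
```

View pics/b2.png

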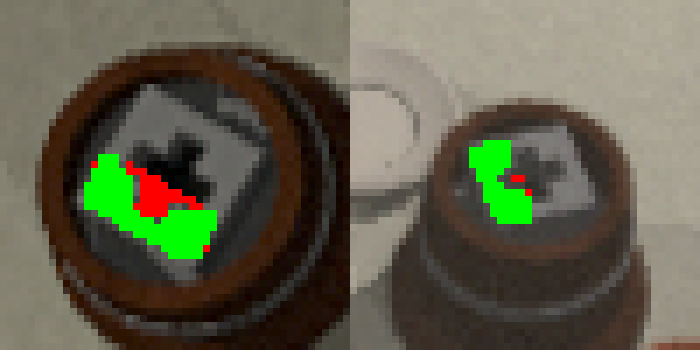

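```bash
cat >> m.py <<'E'
from scipy.ndimage import map_coordinates
from scipy.optimize import minimize
def proj(d,W):
    C=W@d['camera_from_world'][:3,:3].T+d['camera_from_world'][:3,3]
    return C[:,0]/C[:,2]*d['fx']+d['cx'],C[:,1]/C[:,2]*d['fy']+d['cy']
gx,gy=[a.ravel() for a in np.meshgrid(np.arange(-27,27.1,.75),np.arange(-27,27.1,.75))]
cross=((abs(gx)<14.5)&(abs(gy)<5.5))|((abs(gy)<14.5)&(abs(gx)<5.5))
sq=(abs(gx)<22)&(abs(gy)<22)
ring=~sq&(abs(gx)<25)&(abs(gy)<25)
def fitblock(d,x0,z=.092):
    gray=cv2.GaussianBlur(d['pixels'].astype(np.float32).mean(-1),(0,0),.5)
    def cost(p):
        c,s=np.cos(p[2]),np.sin(p[2]); W=np.c_[p[0]+(c*gx-s*gy)/1e3,p[1]+(s*gx+c*gy)/1e3,np.full(gx.size,z)]
        u,v=proj(d,W); g=map_coordinates(gray,[v,u],order=1)
        a=g[sq&~cross]; b=g[cross]; e=g[ring]
        return a.std()-(a.mean()-b.mean())-.5*(a.mean()-e.mean())
    best=None
    for th in np.arange(0,90,7.5):
        o=minimize(cost,[*x0,np.radians(th)],method='Nelder-Mead',options=dict(initial_simplex=[[x0[0]+a,x0[1]+b,np.radians(th+c)] for a,b,c in((0,0,0),(.006,0,0),(0,.006,0),(0,0,8))],xatol=1e-5,fatol=1e-3))
        if best is None or o.fun<best.fun: best=o
    return best.x[0],best.x[1],np.degrees(best.x[2])%90,best.fun
E
python3 - <<'E'
from m import *
out=[]
for f,(mu,mv) in(('t0',(225,251)),('s0',(350,184))):
    d=load(f); x0=world(d,mu,mv,z=.092)[:2]; x,y,t,c=fitblock(d,x0); print(f,x0,x,y,t,c)
    P=cloud(d)
    o=cv2.resize(d['pixels'][mv-25:mv+25,mu-25:mu+25,::-1],None,fx=7,fy=7,interpolation=0)
    tt=np.radians(t);R=np.array([[np.cos(tt),-np.sin(tt)],[np.sin(tt),np.cos(tt)]])
    for pts in ([[-22,-22],[22,-22],[22,22],[-22,22]],[[-14.5,-5.5],[14.5,-5.5],[14.5,5.5],[-14.5,5.5]],[[-5.5,-14.5],[5.5,-14.5],[5.5,14.5],[-5.5,14.5]]):
        W=np.c_[np.array(pts)/1e3@R.T+[x,y],[.092]*4]; u,v=proj(d,W)
        cv2.polylines(o,[np.c_[(u-mu+25.5)*7,(v-mv+25.5)*7].astype(np.int32)],True,(0,255,0),1)
    out.append(o)
    # mill body plane height check
    print('block z', np.median(P[mv-4:mv+5,mu-4:mu+5,2]))
cv2.imwrite('pics/b3.png',np.hstack(out))
E
```

```text
t0 [0.52770049 0.19373397] 0.5279914827393961 0.1968305116999835 61.100525627756134 -76.66290283203125
block z 0.07122175779605056
s0 [0.52752346 0.19425401] 0.527081235594133 0.1965231232105949 61.30091500963816 -45.957313537597656
block z 0.08892917929462185
```

View pics/b3.png

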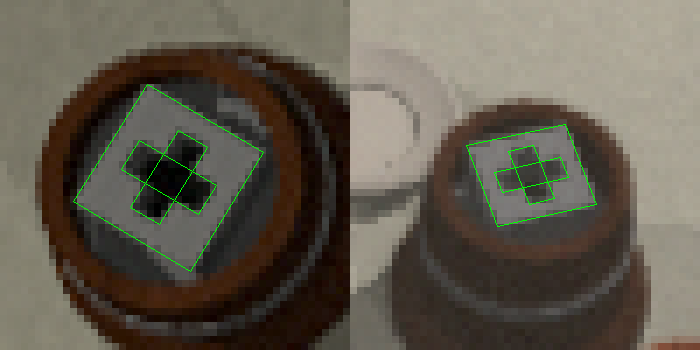

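The template overlay matches the block and cross in both cameras. The socket is at (0.5275, 0.1967) and its cross at 61.2° (mod 90), with the cameras agreeing to 1 mm. The knob is at (0.5944, -0.0893) with its top at 0.1077 (0.108 expected), the bar measures 56 × 16, and the jaw axis needs to be at 26.3°. Next is the grasp.

```bash
cat >> h.py <<'E'
def ori(psi):
    p=np.radians((psi+90)/2); return np.array([np.cos(p),np.sin(p),0,0])
def st(): print('t',round(r.current_t(),2),'tcp',np.round(r.current_tool_pos(),4),'F',np.round(r.current_contact_force(),1),'M',np.round(r.current_torque(),2),'open',round(r.current_opening(),3))
E
python3 - <<'E'
from h import *
for p in(26.3,206.3): print(p,r.inverse_kinematics([.5944,-.0893,.20],ori(p)))
for p in(61.2,151.2,-28.8,-118.8): print(p,r.inverse_kinematics([.5275,.1967,.20],ori(p)))
r.move_to([.5944,-.0893,.20],ori(26.3)); st()
r.move_linear([.5944,-.0893,.125],vel=.1); st()
grab('top','t1');grab('scene','s1')
E
```

```text
26.3 [-2.26559626e-01  4.99149217e-01  1.56626731e+00 -4.44089210e-16
  1.07617613e+00 -6.85581219e-01]
206.3 [-2.26559626e-01  4.99149217e-01  1.56626731e+00 -4.44089210e-16
  1.07617613e+00  2.45601143e+00]
61.2 [ 2.74230098e-01  4.34091853e-01  1.67081327e+00 -4.44089210e-16
  1.03668753e+00 -7.93911405e-01]
151.2 [ 2.74230098e-01  4.34091853e-01  1.67081327e+00 -4.44089210e-16
  1.03668753e+00 -2.36470773e+00]
-28.8 [ 2.74230098e-01  4.34091853e-01  1.67081327e+00 -4.44089210e-16
  1.03668753e+00  7.76884922e-01]
-118.8 [ 2.74230098e-01  4.34091853e-01  1.67081327e+00 -4.44089210e-16
  1.03668753e+00  2.34768125e+00]
t 2.86 tcp [ 0.5945 -0.0886  0.2001] F [-0.2 -0.   0.5] M [ 0.07 -0.    0.02] open 1.006
t 3.76 tcp [ 0.5948 -0.0894  0.1256] F [-0.2 -0.4 -0.1] M [0.02 0.04 0.01] open 1.001
```

```bash
python3 - <<'E'
from h import *
a=load('t1')['pixels'][180:270,300:420,::-1];b=load('s1')['pixels'][200:290,240:360,::-1]
cv2.imwrite('pics/c1.png',np.hstack([cv2.resize(x,None,fx=3.3,fy=3.3,interpolation=cv2.INTER_CUBIC) for x in(a,b)]))
E
```

```text
(no output)
```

View pics/c1.png

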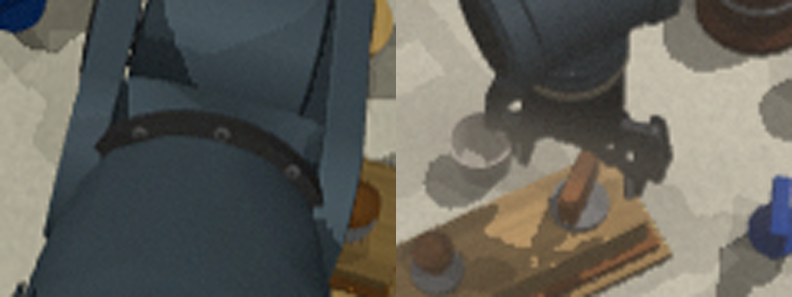

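The top view is blocked by the arm. The scene view shows the open jaws straddling the bar across its thickness, clear of the tamper, so I'll descend and grip.

```bash
python3 - <<'E'
from h import *
r.move_linear([.5944,-.0893,.0955],vel=.06); st()
r.set_gripper(0.0,squeeze=60); st()
r.move_linear([.5944,-.0893,.155],vel=.08); st()
r.move_linear([.5944,-.0893,.20],vel=.15)
grab('scene','s2'); st(); print(r.current_ee_rot())
E
python3 - <<'E'
from h import *
crop(load('s2'),230,180,360,290,5,'c2')
E
```

```text
t 4.5 tcp [ 0.5944 -0.0893  0.0954] F [-0.3  0.4  0.9] M [ 0.02 -0.01  0.03] open 1.002
t 5.14 tcp [ 0.5946 -0.0893  0.0958] F [-0.1  0.1  2.7] M [-0.05  0.02  0.03] open 0.18
t 6.03 tcp [ 0.5941 -0.0893  0.1546] F [ 0.7 -0.4 -1.1] M [-0.02 -0.07 -0.01] open 0.177
t 6.53 tcp [ 0.5939 -0.0892  0.1988] F [-0.3  0.4 -2.1] M [-0.05 -0.02  0.02] open 0.178
[ 5.27686695e-01  8.49438682e-01 -2.57470520e-04 -7.81229859e-04]
```

View pics/c2.png

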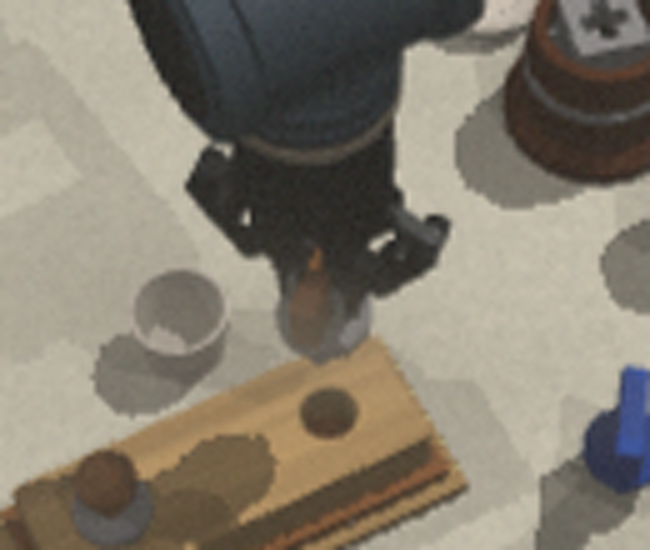

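The knob is lifted, its hole is empty, the tamper is untouched and the grip reads 15 mm. Next I'll carry it over the mill and turn it to the cross angle of 61.2°.

```bash
python3 - <<'E'
from h import *
r.move_to([.5275,.1967,.20],ori(61.2)); st()
r.move_linear([.5275,.1967,.168],vel=.08);r.sleep(.2); st()
d=grab('scene','s3'); grab('top','t3'); crop(d,290,130,410,230,6,'c3')
E
```

```text
t 7.66 tcp [0.5279 0.1958 0.1998] F [-0.2  0.4 -0.6] M [ 0.01  0.01 -0.02] open 0.179
t 8.41 tcp [0.5277 0.1968 0.1685] F [ 0.1 -0.7 -2.9] M [ 0.01  0.02 -0.06] open 0.181
```

View pics/c3.png

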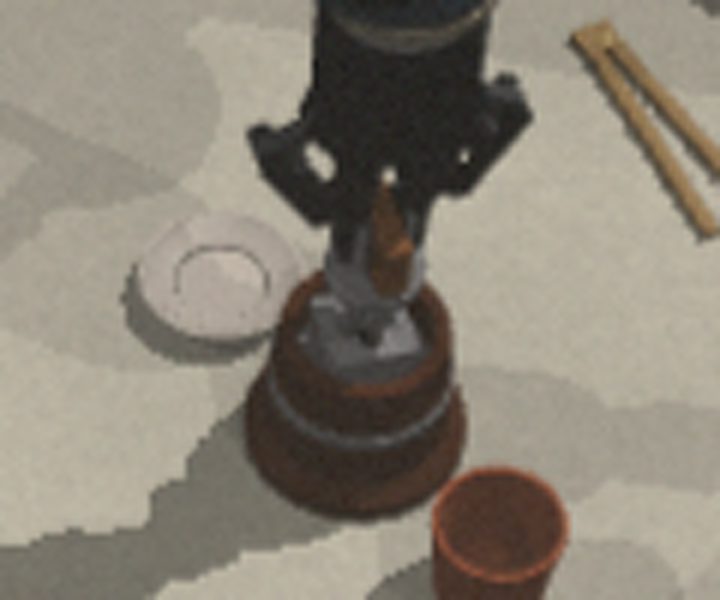

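The knob hangs above the block with the stem tip over the socket, at crop about (375,325). I'll overlay the predicted flange outline to check the offset along the bar.

```bash
python3 - <<'E'
from m import *
d=load('s3'); a=np.linspace(0,2*np.pi,60)
s=10;u0,v0,u1,v1=330,160,380,210
o=cv2.resize(d['pixels'][v0:v1,u0:u1,::-1],None,fx=s,fy=s,interpolation=cv2.INTER_CUBIC)
o2=o.copy()
for z,c in((.1308,(0,255,0)),(.1388,(0,255,255))):
    u,v=proj(d,np.c_[.5277+.025*np.cos(a),.1968+.025*np.sin(a),np.full(60,z)])
    cv2.polylines(o,[np.c_[(u-u0+.5)*s,(v-v0+.5)*s].astype(np.int32)],True,c,1)
cv2.imwrite('pics/c3b.png',np.hstack([o2,o])[:,:,:][:500,:1000]); 
cv2.imwrite('pics/c3b.png',cv2.resize(np.hstack([o2,o]),(800,400)))
P=cloud(d); hs=cv2.cvtColor(d['pixels'],cv2.COLOR_RGB2HSV)
E
```

```text
(no output)
```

View pics/c3b.png

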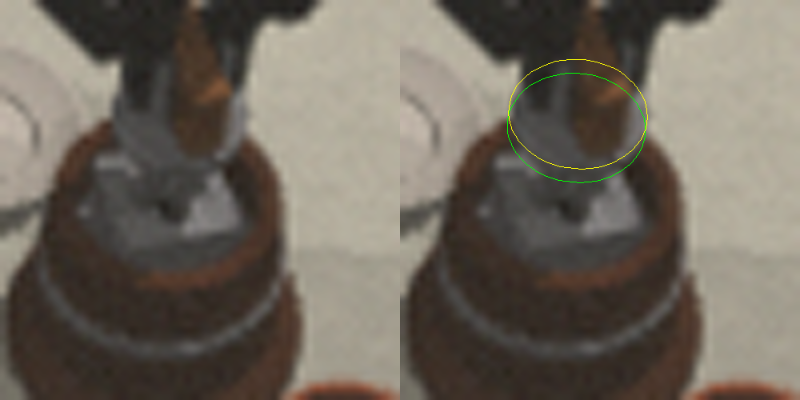

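The flange matches the prediction within about 1 px. I'll insert in small steps, watching the force.

```bash
python3 - <<'E'
from h import *
r.move_linear([.5275,.1967,.163],vel=.05); r.sleep(.15); F0=np.array(r.current_contact_force()); st()
for z in(.160,.158,.156,.154,.151):
    r.move_linear([.5275,.1967,z],vel=.03); r.sleep(.1); st()
    F=np.array(r.current_contact_force())-F0
    if np.linalg.norm(F)>8: print('contact');break
E
```

```text
t 8.91 tcp [0.5275 0.1967 0.163 ] F [ 0.1  0.1 -1.4] M [-0.02  0.01  0.02] open 0.174
t 9.26 tcp [0.5275 0.1967 0.16  ] F [ 1.  -0.4 -1.8] M [-0.03  0.04 -0.02] open 0.177
t 9.61 tcp [0.5275 0.1967 0.158 ] F [ 0.1  1.2 -2.7] M [-0.05 -0.03  0.02] open 0.182
t 9.96 tcp [0.5275 0.1967 0.156 ] F [-0.3  0.4 -2.2] M [ 0.01 -0.04 -0.06] open 0.182
t 10.31 tcp [0.5275 0.1967 0.154 ] F [-0.2 -0.2 -1.1] M [ 0.05  0.04 -0.01] open 0.181
t 10.66 tcp [0.5275 0.1967 0.151 ] F [ 0.1 -0.6 -1.4] M [-0.04  0.01 -0.02] open 0.177
```

It entered freely, with no contact force 9 mm below the block top. I'll continue against the spring.

```bash
python3 - <<'E'
from h import *
for z in(.145,.140,.137,.135,.133,.1315,.1305,.1298,.1292,.1286,.128):
    r.move_linear([.5275,.1967,z],vel=.04); r.sleep(.15); st()
    if r.current_contact_force()[2]>18: print('stop');break
d=grab('scene','s4'); crop(d,290,130,410,230,6,'c4')
E
```

```text
t 11.11 tcp [0.5275 0.1967 0.145 ] F [ 0.6  0.1 -0.8] M [ 0.08 -0.03  0.02] open 0.18
t 11.53 tcp [0.5275 0.1967 0.14  ] F [-0.3  0.1 -0.7] M [ 0.    0.04 -0.02] open 0.177
t 11.93 tcp [0.5279 0.1968 0.1374] F [0.8 0.1 3.8] M [ 0.07 -0.28 -0.  ] open 0.177
t 12.33 tcp [0.5278 0.1968 0.1352] F [2.6 1.1 4. ] M [ 0.19 -0.46  0.02] open 0.181
t 12.73 tcp [0.5278 0.1968 0.1333] F [2.2 0.7 5.2] M [ 0.16 -0.56 -0.01] open 0.182
t 13.13 tcp [0.5278 0.1968 0.1318] F [2.5 0.2 5.4] M [ 0.19 -0.52 -0.02] open 0.173
t 13.53 tcp [0.5278 0.1968 0.1309] F [0.2 0.  6. ] M [ 0.21 -0.41  0.05] open 0.178
t 13.93 tcp [0.5278 0.1968 0.1302] F [1.9 0.9 6.6] M [ 0.2  -0.41  0.01] open 0.179
t 14.33 tcp [0.5279 0.1968 0.1297] F [1.1 0.8 8.1] M [ 0.12 -0.36  0.04] open 0.18
t 14.73 tcp [0.5279 0.1968 0.1297] F [-0.5  0.1 15.1] M [ 0.02  0.07 -0.05] open 0.181
t 15.13 tcp [0.5279 0.1968 0.1296] F [-3.3 -0.6 19.7] M [-0.17  0.59 -0.  ] open 0.183
stop
```

View pics/c4.png

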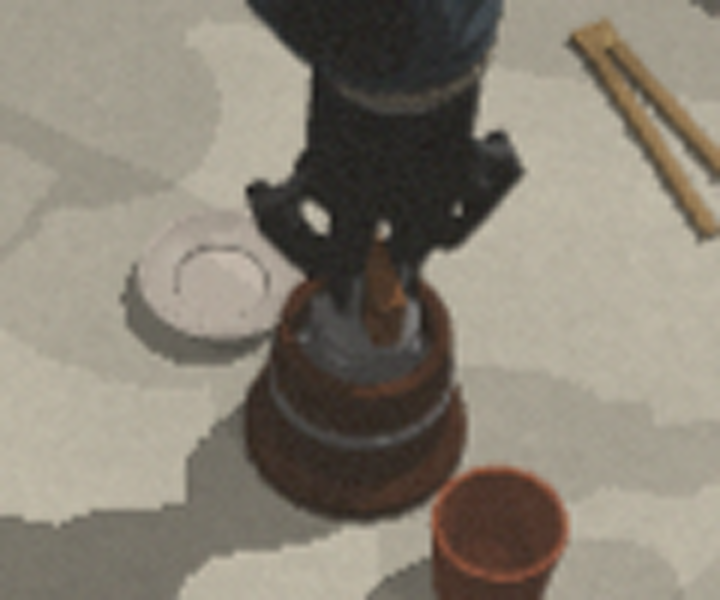

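The knob hit a hard stop at TCP z = 0.1297, exactly the computed home height, with the force rising past the 9 N spring. The picture shows the flange down on the block inside the rim (crop about (365,335)). I'll relieve the small side load (0.4 mm in x), keep pressing, and check that it holds.

```bash
python3 - <<'E'
from m import *
r.move_linear([.5278,.1968,.1283],vel=.04); r.sleep(.3); st()
for _ in range(3): r.sleep(.3); st()
print(r.current_ee_rot())
d=grab('scene','s5'); a=np.linspace(0,2*np.pi,60)
s=8;u0,v0,u1,v1=325,160,375,210
o=cv2.resize(d['pixels'][v0:v1,u0:u1,::-1],None,fx=s,fy=s,interpolation=cv2.INTER_CUBIC);o2=o.copy()
u,v=proj(d,np.c_[.5278+.025*np.cos(a),.1968+.025*np.sin(a),np.full(60,.100)])
cv2.polylines(o,[np.c_[(u-u0+.5)*s,(v-v0+.5)*s].astype(np.int32)],True,(0,255,255),1)
cv2.imwrite('pics/c5.png',np.hstack([o2,o])); cv2.imwrite('pics/s5.png',d['pixels'][:,:,::-1])
P=cloud(d); uu,vv=np.mgrid[:480,:640][::-1]
hs=cv2.cvtColor(d['pixels'],cv2.COLOR_RGB2HSV).astype(int)
m=(np.hypot(P[...,0]-.5278,P[...,1]-.1968)<.024)&(P[...,2]<.108)
print(m.sum(),np.median(P[m][:,2]))
# plane tilt
A=np.c_[P[m][:,:2]-[.5278,.1968],np.ones(m.sum())]; print(np.linalg.lstsq(A,P[m][:,2],rcond=None)[0])
E
```

```text
t 15.73 tcp [0.528  0.1968 0.1296] F [-4.  -0.3 18.6] M [-0.14  0.59  0.03] open 0.178
t 16.03 tcp [0.528  0.1969 0.1296] F [-3.  -0.8 18.4] M [-0.19  0.55 -0.02] open 0.182
t 16.33 tcp [0.528  0.1968 0.1296] F [-3.6 -1.1 18.6] M [-0.16  0.54  0.02] open 0.179
t 16.63 tcp [0.528  0.1968 0.1296] F [-3.3 -0.6 19.2] M [-0.16  0.57 -0.  ] open 0.174
[2.48671980e-01 9.68587707e-01 1.26113918e-04 2.91074071e-04]
88 0.09692130986535241
[-0.09877043  0.28661392  0.0954197 ]
```

View pics/c5.png

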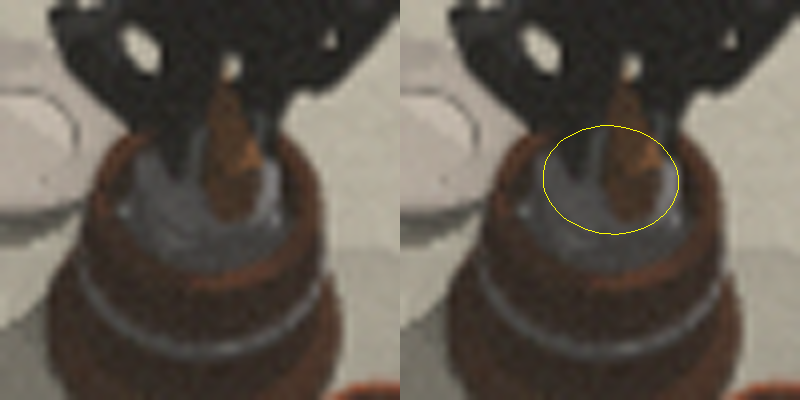

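View pics/s5.png

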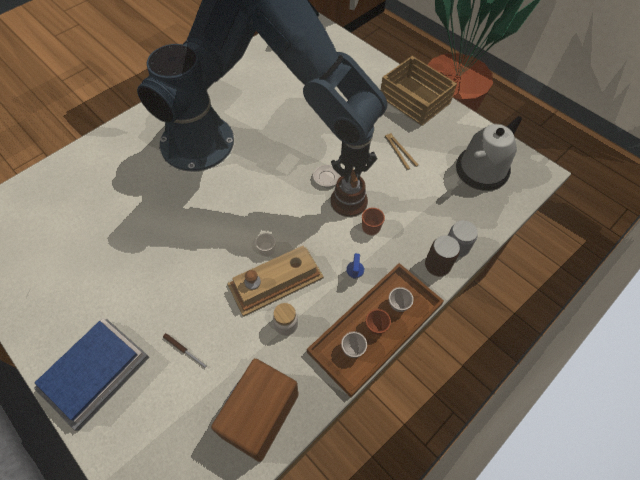

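Seated TCP z is 0.1296, against 0.0958 at grasp + 0.092 − 0.058 = 0.1298, so there was no slip and the flange is down with no measurable tilt. The plane fit over the flange is contaminated by the finger and the rim well, so I'm discarding it. I'll trim the ~3 N side load, press a little more and see whether anything still gives.

```bash
python3 - <<'E'
from m import *
r.move_linear([.5274,.1967,.1278],vel=.04); r.sleep(.5); st(); r.sleep(.3); st()
print(np.abs(r.current_qvel()).max())
d=grab('scene','s6'); P=cloud(d)
for n,z,x0 in(('t0',0,0),('s0',0,0)): pass
a=load('s0'); diff=np.abs(a['depth']-d['depth'])>.02
for nm,(u,v) in dict(tamper=(252,278),canister=(285,318),white=(265,243),saucer=(324,176),brown=(373,220),tongs=(400,150),pick=(185,350)).items(): print(nm,diff[v-8:v+9,u-8:u+9].mean().round(3))
E
```

```text
t 17.43 tcp [0.5279 0.1968 0.1296] F [-2.6 -0.8 22.8] M [-0.22  0.55 -0.03] open 0.18
t 17.73 tcp [0.5279 0.1969 0.1296] F [-3.5 -0.4 21.6] M [-0.16  0.58 -0.  ] open 0.18
0.0018353431062862768
tamper 0.017
canister 0.01
white 0.007
saucer 0.0
brown 0.0
tongs 0.003
pick 0.01
```

The extra push did not move it (z still 0.1296 at 22 N), so it is solidly home. The other tea things are unchanged, and I'm handing in.

```bash
python3 - <<'E'
from h import *
r.hand_in(); st()
E
```

```text
the job is handed in; nothing more can be done
the job is handed in; nothing more can be done
```

The bar-grip knob is out of the stand, meshed in the mill's cross socket at 61° and pressed fully home. I handed the job in at about 18 s, still holding the knob with a 60 N grip.

**Checks that passed**
- **Entry:** the stem went in with no contact force until it met the spring floor at the expected height.
- **Seating:** it reached a hard stop at TCP z = 0.1296 m, against 0.1298 m expected for a flush flange. It did not move further at about 22 N of downward push.
- **Other things:** the depth image shows the tamper, cups, canister, saucer, tongs and tea pick unchanged.

**Checks that failed or were limited**
- A plane fit to the flange for tilt was unusable because finger and rim pixels got into it. Flushness therefore rests on the seating height, the hard stop and the flange outline in the scene picture, which agreed roughly.
- A side load of about 3 N remained on the wrist, and one attempt to trim it away did not remove it.

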